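Clamp an angle bracket in the hold-down jig

TASK

Load the long aluminium angle bracket into the hold-down jig: lay it flat between the guide rails with its upright flange at the open end, slide it fully home against the back stop, and then swing the latch fully shut across behind the flange. Then press the jig's spring-loaded handle down until it is level, as high as the gauge post beside its end, and finish while still holding it there, neither letting it rise nor pressing it on past level, so that the foot keeps the bracket clamped. Leave the other things on the bench where they are.

Things in the scene. Friction and masses are not known exactly. Their poses are not given: they have to be found in the camera images.
- jig: jig fixed to the bench: blue plate 12 mm thick, from x = -135 to +60 and y = -145 to +100 mm. Origin: at bench height under the middle of the guide, in line with the handle. x points along the guide from its open end to the back stop, y left, z up. The handle's pivot is at x = 0, y = +70, z = 50 mm; the handle (x = -10 to +10 mm) runs from it to -y, across and above the guide, so the bracket has to go in under it from the open end
- guide_home (a point): on the guide's floor, 12 mm above the bench, on its centre line (jig x = -76, y = 0), straight under where the centre of the flange must be when the bracket is fully home; axes as the jig's. Two steel rails, 48 mm apart inside, 8 mm wide, stand 12 mm above the floor and run from jig x = -125 to +40 mm; the back stop's face is at jig x = +40 mm
- gauge_top (a point): top of the gauge post, a 10 mm thick steel post at jig x = 0, y = -132 mm; 56 mm above the bench, as high as the top of the handle's paddle when the handle is level
- bracket_flange (a point): centre of the upright flange of the long aluminium angle bracket (loose, about 0.15 kg). Flange: 8 mm thick (x), 40 mm wide (y), 50 mm high from underside to top, this point being half-way up, 25 mm above the underside. The base runs from the flange along this point's +x. Can be grasped across its 40 mm width
- latch (a joint): steel latch at the guide's open end, turning about a vertical axis; 0 rad = fully shut against a stop (bar across the guide, pointing to the jig's -y, 2.5 mm behind the flange of a bracket that is home); grows as it opens: at 1.57 the bar points to the jig's -x, clear of the guide. Starts at 1.4 to 1.9, stays where left, turns with about 2 N at the knob
- latch_hinge (a point): point on the latch's axis, half-way up the bar: jig x = -94, y = +75, z = 32 mm; the bar is 12 mm thick in z (26 to 38 mm), 12 mm wide and reaches 90 mm from the axis
- latch_knob (a point): middle of the latch's upright round knob: steel pin 18 mm in diameter standing on the bar 42 mm from the axis, from z = 38 to 72 mm above the bench; this point is at z = 55 mm. With the latch shut it stands at jig x = -94, y = +33 mm
- lever: spring-loaded steel handle hinged about the jig's x axis; origin on the pivot (jig x = 0, y = +70, z = 50 mm), -y along the handle to the paddle; its z axis is vertical when the handle is level. Let go, it stands raised 0.4 rad (23 degrees) above level; it can be pressed to 0.2 rad below level. Springs back when let go. About 11 N on the paddle holds it level with a bracket clamped
- paddle_top (a point): centre of the upper face of the handle's flat black paddle (60 mm along the handle, 34 mm wide, 12 mm thick), 155 mm from the pivot. With the handle level it is at jig x = 0, y = -85, z = 56 mm; with the handle let go it is about 60 mm higher. This point's z axis is normal to the face
- foot: sprung foot under the handle, 70 mm from the pivot: steel stem with a 20 mm rubber disc, its spring 1 N per mm. It meets a seated bracket's base about 0.11 rad before level and presses on it with about 8 N at level. Origin on the handle's centre line, z axis along the stem, upwards
- bracket: the whole long bracket; origin at the centre of the underside of its base, 56 mm ahead (its +x) of the flange centre. L-shaped from the side: a flat base 120 mm long (x), 40 mm wide, 8 mm thick, the flange standing at its -x end
- short_angle: short aluminium angle, 60 mm long but otherwise like the bracket (40 mm wide, flange 50 mm high); not the one wanted. Origin: centre of the underside of its base
- tin: round steel tin, 52 mm in diameter, 50 mm high; origin at the centre of its underside
- screwdriver: screwdriver lying on the bench left of the jig; origin on its underside
- hammer: hammer lying at the right of the bench; origin on its underside
- oil: grey oil bottle, 60 mm in diameter, 140 mm high, behind the jig; origin at the centre of its underside
- softwood: softwood block 90 x 60 x 40 mm left of the jig; origin at the centre of its underside
- cone: copper cone, 60 mm across, 75 mm high, behind the jig; origin at the centre of its underside
There are look-alikes about, which are no part of the job. What is shaped like the bracket but blue or yellow is not meant.

How it is judged:
By the outcome, as a careful person would: the job done as asked, in the order asked, and still so for the second after the job is handed in, while the arm keeps its last pose, push and grip.
It also fails if it takes over 70 s, if anything falls off the work surface, if the arm or the gripper's body presses on something with over 40 N, if the wrist force passes 120 N, or if a joint passes its speed limit or range.

ROBOT

A 6-joint arm with a two-finger parallel gripper is mounted at the origin on the work surface. World frame = base frame: x ahead of the robot, y to its left, z up, the work surface at z = 0. Lengths are in m, angles in rad, forces in N, time in s.
With the tool pointing down it reaches from about 0.35 to 0.925 m from the base axis. Payload 6.4 kg.
Tool frame: the origin (TCP) lies where the fingers leave the gripper's body, on its centre line; the fingertips stand 97 mm ahead of it and the grasp point (between the pads) lies 78 mm ahead of it; z points along the fingers, y is the line along which they close (so a half turn about z gives the same grasp; the last joint's range is limited). The gripper opens to 94 mm and grips with 3 to 60 N. Pads are 16 mm wide; open, the fingers measure 119 mm over their backs; the gripper's body (75 mm by 177 mm) begins 78 mm behind the grasp point.
Start: joints at [-1.286, 0.245, 1.558, -0, 1.339, -0.174], TCP at [0.288, -0.583, 0.303] pointing down, gripper open.
Joint ranges: [-3.13, 3.13], [-1.02, 2.26], [0.13, 2.54], [-0.95, 4.09], [0.21, 2.88], [-2.74, 2.74]. Speed limits (rad/s): [2.57, 2.57, 3.14, 3.14, 3.14, 3.14].

INTERFACE

Orientations are given as a 3x3 rotation matrix whose columns are the frame's x, y, z axes.
In Python, from cell import observe, capture, finish_job gives the robot as it stands. The module is installed in compiled form; this text tells all that it offers.
- The arm moves only by the shell command python3 -m creep 'ROWS'. ROWS is JSON, one flat list of numbers, 7 for each row, row after row: the shift along the tool's x, y, z in mm, then the turn, a rotation vector about the tool's x, y, z in rad, then the opening in per cent of the stroke, from 0 (shut) to 100 (fully open). In form: [x, y, z, wx, wy, wz, hand, x, y, z, wx, wy, wz, hand, ...]. A call has 1 to 5 rows; each row is the pose to reach, as a shift and turn from the pose commanded when the call began, along the tool's axes at that moment; what a row does not reach only later rows make up. A row lasts 1/10 s, in which the tool goes at most 50 mm and 8.59 degrees, less where a joint would pass 70% of its speed; a pose out of reach is approached as far as the arm can. A call with a gripper value outside its range is refused whole. The fingers move at their own pace and stop on an object; the grip force is fixed at half the most. Time passes only in rows, so rows that repeat a pose let the fingers close. It gives the time, the measured TCP pose, the force, the opening and the grip force at its end, in the units of the state.
- observe(): the state, without advancing time (a new reading comes with each control period).
- capture(name): name is "scene" or "side" or "wrist"; returns a dict with "image" (400x640x3 uint8, red, green, blue), "fx", "fy", "cx", "cy" (pixels), "R" (3x3) and "t" (3): a world point X has camera coordinates R X + t. Camera axes: x right, y down, z forward; pixel columns grow to the right and rows downward; lengths in m; the calibration is good to about 2 mm. The wrist camera is an equidistant fisheye: a pixel r from the principal point sees the ray r / f radians off the axis. A picture is of the moment at which its call begins. There is no depth.
- finish_job(): hands the job in; it is judged then, once.
The state is a dict: "t": time; "joint_positions": joint angles; "joint_vel": joint speeds; "effort": joint torques, N m; "tool_pos": TCP position; "eef_rot": TCP orientation; "wrist_force": force on the tool from outside, world axes, zero at the start; "wrist_torque": the same for the moment, N m; "grip_width": finger opening in m; "finger_force": force on a finger pad.
Only numpy, scipy, OpenCV 4.12 (cv2) and the standard library are available. Lean on these libraries where they do the work, as an engineer would, in place of code of your own. Each camera call takes 0.05 s, during which the arm holds its last target. There are 200 camera calls.

## Working session

There is one attempt and no reset: what is moved stays moved. The work goes in short steps, Python scripts to look and compute and a shell command to move; the robot and the scene stay as the last step left them, time stands still between calls to the robot, and variables do not carry over. Pictures are saved under pics/ and viewed, at most 10 in all, crops included, and the job is handed in when it is done.

```bash
mkdir -p pics; cat > h.py <<'E'
import numpy as np, cv2
from cell import observe, capture
def snap(n,f):
    c=capture(n); cv2.imwrite(f,c['image'][:,:,::-1]); np.savez(f[:-4]+'.npz',**{k:c[k] for k in('fx','fy','cx','cy','R','t')}); return c
def load(f): return dict(np.load(f))
def ray(c,u,v):
    d=np.array([(u-c['cx'])/c['fx'],(v-c['cy'])/c['fy'],1.]); R=np.array(c['R']); return -R.T@np.array(c['t']), R.T@d
def atz(c,u,v,z):
    o,d=ray(c,u,v); return o+d*(z-o[2])/d[2]
def proj(c,X):
    p=np.array(c['R'])@np.array(X)+np.array(c['t']); return c['fx']*p[0]/p[2]+c['cx'],c['fy']*p[1]/p[2]+c['cy']
E
python3 - <<'E'
from h import *
a=snap('scene','pics/s1.png');b=snap('side','pics/d1.png')
for c in(a,b): print(c['fx'],-np.array(c['R']).T@c['t'],np.array(c['R'])[2])
print(observe())
E
```

```text
479.18776427310365 [ 1.71577089 -0.24636811  0.86756984] [-0.81857625  0.13443397 -0.55844465]
495.44393595771714 [0.27965898 1.01885158 1.08171367] [ 0.17424611 -0.71175199 -0.68047587]
{'t': 0.1, 'joint_positions': array([-1.28609198e+00,  2.45727117e-01,  1.55886687e+00, -7.32167054e-06,
        1.33867511e+00, -1.74093798e-01]), 'joint_vel': array([-0.00150395, -0.00113846, -0.00276992,  0.00115298,  0.000342  ,
        0.00153894]), 'effort': array([ 2.94654762e-05, -4.16914022e+01, -3.15525055e+01,  6.86661922e-02,
        3.09549691e-02, -5.50104960e-05]), 'tool_pos': array([ 0.28776984, -0.58242149,  0.30167992]), 'eef_rot': array([[ 8.96584730e-01,  4.42871984e-01, -4.77706704e-04],
       [ 4.42872151e-01, -8.96583334e-01,  1.60695417e-03],
       [ 2.83371113e-04, -1.65233357e-03, -9.99998595e-01]]), 'wrist_force': array([-0.84427278, -0.43618701, -0.06071231]), 'wrist_torque': array([0.02785533, 0.04309767, 0.0423923 ]), 'finger_force': 0.0, 'grip_width': 0.09390220868020502}
```

View pics/s1.png

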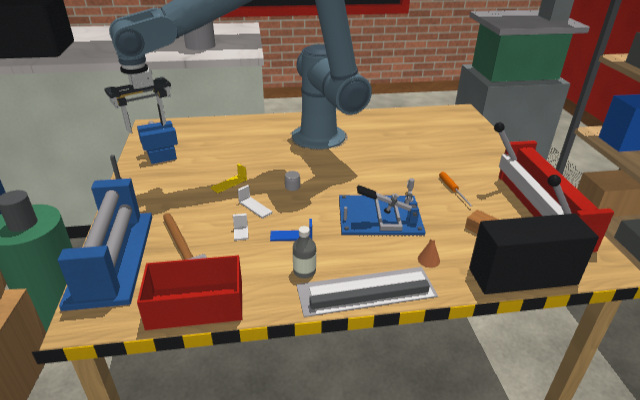

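View pics/d1.png

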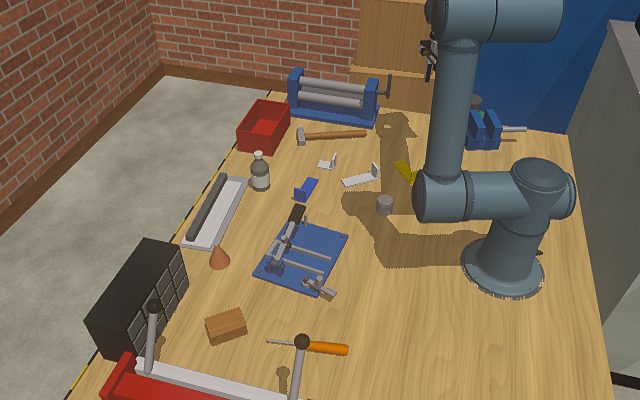

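The jig is at scene (382,213) and side (300,258). The long bracket is at scene (255,203) and side (360,178), with the short angle beside it at scene (241,228). I'll take enlarged crops next.

```bash
python3 - <<'E'
import cv2
a=cv2.imread('pics/s1.png');b=cv2.imread('pics/d1.png')
def cr(im,x,y,w,h,k,f): cv2.imwrite(f,cv2.resize(im[y:y+h,x:x+w],None,fx=k,fy=k,interpolation=cv2.INTER_CUBIC))
cr(a,230,160,200,80,4,'pics/s1c.png')
cr(b,245,150,145,150,4,'pics/d1c.png')
E
```

```text
(no output)
```

View pics/s1c.png

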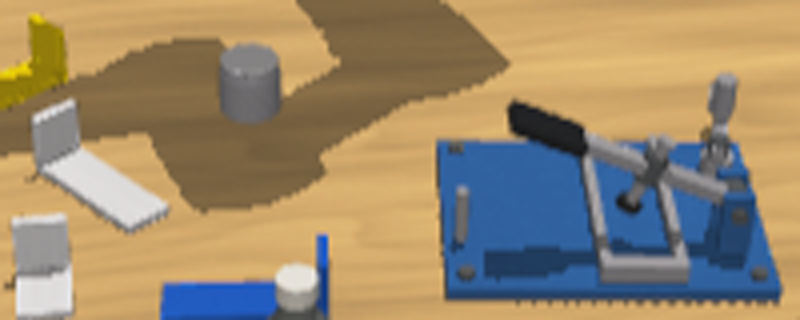

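View pics/d1c.png

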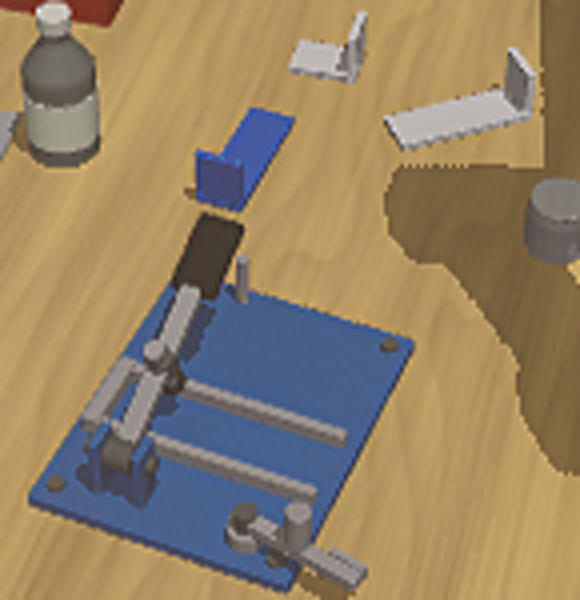

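```bash
cat > fit.py <<'E'
from h import *
from scipy.optimize import least_squares
S=load('pics/s1.npz');D=load('pics/d1.npz')
s=lambda x,y:(S,230+x/4-.4,160+y/4-.4); d=lambda x,y:(D,245+x/4-.4,150+y/4-.4)
def fit(name,obs,x0):
    P=lambda p,X:np.array([p[0]+np.cos(p[2])*X[0]/1e3-np.sin(p[2])*X[1]/1e3,p[1]+np.sin(p[2])*X[0]/1e3+np.cos(p[2])*X[1]/1e3,X[2]/1e3])
    f=lambda p:np.concatenate([np.array(proj(c,P(p,X)))-(u,v) for X,(c,u,v) in obs])
    r=least_squares(f,x0,loss='soft_l1'); print(name,r.x.round(4)); print(f(r.x).reshape(-1,2).round(1).tolist()); return r.x,P
j,P=fit('jig',[((60,-145,12),s(447,290)),((-135,-145,12),s(437,140)),((-135,100,12),s(738,143)),((60,100,12),s(780,290)),
 ((-135,-145,12),d(414,343)),((60,100,12),d(30,497)),((-135,100,12),d(290,582)),((0,-132,56),s(462,188)),((0,-132,56),d(243,258)),((-125,-28,24),d(346,434)),((-125,28,24),d(316,492))],[.6,0,0])
b,_=fit('br',[((60,-20,8),s(127,222)),((60,20,8),s(168,205)),((-52,-20,50),s(35,115)),((-52,20,50),s(77,103)),
 ((60,-20,8),d(385,118)),((60,20,8),d(404,142)),((-56,-20,50),d(512,49)),((-56,20,50),d(533,90))],[.5,-.3,.5])
print('flange',P(b,(-56,0,25)),'home',P(j,(-76,0,12)),'hinge',P(j,(-94,75,32)),'paddle',P(j,(0,-85,56)))
k,_=0,0
r=least_squares(lambda q:np.concatenate([np.array(proj(c,[q[0],q[1],.072]))-(u,v) for c,u,v in (s(725,78),d(298,508))]),[.5,.1]);print('knobtop',r.x,r.fun)
v=r.x-P(j,(-94,75,32))[:2];a=np.arctan2(v[1],v[0])-j[2];print('r',np.hypot(*v),'latch', -np.pi/2-a)
E
python3 fit.py
```

```text
jig [ 0.5989  0.1308 -0.1355]
[[0.0, -0.7], [-0.1, -0.3], [-0.0, -0.7], [0.8, -0.4], [0.6, -1.2], [-0.6, -0.7], [-0.3, 0.7], [0.3, 0.5], [0.0, -0.2], [0.1, -0.2], [0.1, -0.4]]
br [ 0.4668 -0.2649  0.6119]
[[0.1, 0.8], [0.3, -0.1], [0.4, 1.0], [0.4, -0.6], [0.1, -0.9], [-0.2, 0.4], [0.6, -0.5], [0.4, -3.8]]
flange [ 0.42094842 -0.29706311  0.025     ] home [0.52359914 0.14103464 0.012     ] hinge [0.5158964  0.21777881 0.032     ] paddle [0.5874192  0.04654654 0.056     ]
knobtop [0.47746873 0.23059742] [ 0.10201115  0.03055776  0.05707378 -0.08418472]
r 0.040509292992518806 latch -4.525929464303923
```

```bash
cat >> h.py <<'E'
def go(x,y,z,yaw):
    "shift (mm) and turn in tool axes from the present pose to a tool-down pose with tool x at yaw"
    from scipy.spatial.transform import Rotation as Ro
    o=observe();R=o['eef_rot'];c,s=np.cos(yaw),np.sin(yaw)
    T=np.array([[c,s,0],[s,-c,0],[0,0,-1.]])
    print('move',(R.T@(np.array([x,y,z])-o['tool_pos'])*1e3).round(1),Ro.from_matrix(R.T@T).as_rotvec().round(3),'pos',o['tool_pos'].round(4),'F',o['wrist_force'].round(1),'w',round(o['grip_width'],4),round(float(o['finger_force']),1),'t',round(o['t'],2))
J=(.5989,.1308,-.1355)
def jig(x,y): c,s=np.cos(J[2]),np.sin(J[2]); return J[0]+(c*x-s*y)/1e3, J[1]+(s*x+c*y)/1e3
E
python3 -m creep '[50,-40,0,0,0,-0.03,100, 90,-72,10,0,0,-0.06,100, 130,-105,20,0,0,-0.09,100, 170,-137,30,0,0,-0.12,100, 210,-169,40,0,0,-0.153,100]'
python3 -c "
from h import *
go(.421,-.297,.115,.612)"
```

```text
t: 0.6
tool_pos: [0.392, -0.3569, 0.2664]
eef_rot: [[0.818, 0.575, -0.0], [0.575, -0.818, 0.0], [0.0, -0.0, -1.0]]
wrist_force: [1.0, -0.1, 0.5]
grip_width: 0.0939
finger_force: 0.0
move [ 58.2 -32.2 151.4] [-0.    -0.     0.001] pos [ 0.392  -0.3569  0.2664] F [ 1.  -0.1  0.5] w 0.0939 0.0 t 0.6
```

```bash
python3 -m creep '[20,-12,20,0,0,0,100, 40,-23,50,0,0,0,100, 40,-23,80,0,0,0,100, 40,-23,80,0,0,0,100, 40,-23,80,0,0,0,100]' >/dev/null
python3 - <<'E'
from h import *
go(.421,-.297,.115,.612)
snap('scene','pics/s2.png')
c=snap('wrist','pics/w2.png')
im=cv2.imread('pics/w2.png'); s=cv2.imread('pics/s2.png')[170:250,200:300]
cv2.imwrite('pics/m2.png',np.hstack([cv2.resize(im,(480,300)),cv2.resize(s,None,fx=3.2,fy=3.75)]))
E
```

```text
move [ 19.7 -10.8  72.2] [-0.001  0.    -0.   ] pos [ 0.4111 -0.3172  0.1872] F [ 0.7 -0.6  0. ] w 0.0937 0.0 t 1.1
```

View pics/m2.png

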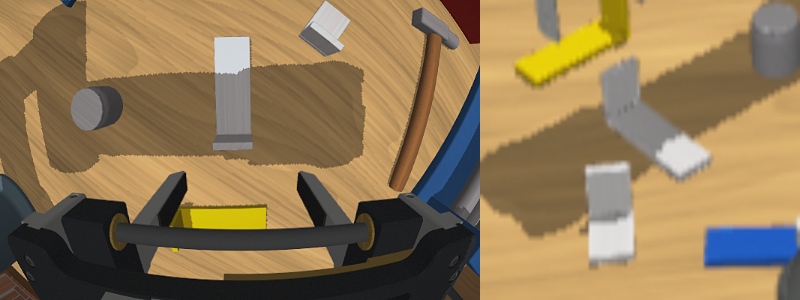

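The wrist view shows the bracket square to the tool, with its flange at (232,142) between the fingers. The yellow part lies behind it and is clear, so I'll descend.

```bash
python3 -m creep '[20,-11,20,0,0,0,100, 20,-11,50,0,0,0,100, 20,-11,72,0,0,0,100, 20,-11,72,0,0,0,100, 20,-11,72,0,0,0,60]' >/dev/null
python3 -c "
from h import *
go(.421,-.297,.115,.612)"
python3 -m creep '[0,0,0,0,0,0,20, 0,0,0,0,0,0,20, 0,0,0,0,0,0,20, 0,0,0,0,0,0,20, 0,0,0,0,0,0,20]'
python3 - <<'E'
from h import *
a=snap('scene','pics/s3.png');b=snap('side','pics/d3.png');c=snap('wrist','pics/w3.png')
cr=lambda f,x,y:cv2.resize(cv2.imread(f)[y:y+75,x:x+100],None,fx=4,fy=4)
cv2.imwrite('pics/m3.png',np.hstack([cr('pics/s3.png',200,165),cr('pics/d3.png',310,135)]))
E
```

```text
move [-0.3 -1.   1.6] [ 0.002 -0.    -0.001] pos [ 0.4218 -0.2977  0.1166] F [-0.3  0.3 -0.4] w 0.0888 0.0 t 1.7
t: 2.2
tool_pos: [0.4213, -0.2967, 0.1153]
eef_rot: [[0.819, 0.574, 0.0], [0.574, -0.819, -0.0], [0.0, 0.0, -1.0]]
wrist_force: [0.4, 0.3, 0.8]
grip_width: 0.0494
finger_force: 0.0
```

View pics/m3.png

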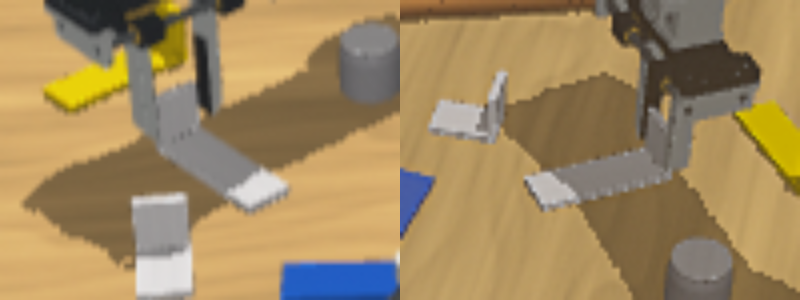

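The fingers straddle the flange at left-panel (178,115) and right-panel (660,140), so I'll close the rest of the way.

```bash
python3 -m creep '[0,0,0,0,0,0,20, 0,0,0,0,0,0,20, 0,0,0,0,0,0,20, 0,0,0,0,0,0,20, 0,0,0,0,0,0,20]' | tail -2
python3 -m creep '[0,0,-10,0,0,0,20, 0,0,-25,0,0,0,20, 0,0,-45,0,0,0,20, 0,0,-70,0,0,0,20, 0,0,-70,0,0,0,20]'
python3 -c "
from h import *
x,y=jig(-142,0); go(x,y,.165,J[2])"
```

```text
grip_width: 0.0399
finger_force: 30.0
t: 3.35
tool_pos: [0.4225, -0.2978, 0.1885]
eef_rot: [[0.819, 0.574, 0.005], [0.574, -0.819, -0.005], [0.001, 0.006, -1.0]]
wrist_force: [-0.1, -1.5, -1.0]
grip_width: 0.0395
finger_force: 30.0
move [ 286.4 -346.2   21.6] [ 0.006 -0.003  0.747] pos [ 0.4225 -0.2978  0.1885] F [-0.1 -1.5 -1. ] w 0.0395 30.0 t 3.35
```

```bash
python3 -m creep '[20,-32,-10,0,0,0.13,20, 46,-72,-20,0,0,0.27,20, 72,-112,-20,0,0,0.42,20, 98,-152,-20,0,0,0.57,20, 124,-192,-20,0,0,0.7,20]' | tail -1
python3 -m creep '[0,0,0,0,0,0.03,20,0,0,0,0,0,0.045,20]'|tail -1
python3 -c "
from h import *
x,y=jig(-142,0); go(x,y,.165,J[2])"
```

```text
finger_force: 30.0
finger_force: 30.0
move [  21.2 -230.1   39.1] [-0.001  0.002  0.028] pos [ 0.4125 -0.0765  0.204 ] F [-0.4  0.7 -1. ] w 0.0398 30.0 t 4.05
```

```bash
python3 -m creep '[4,-40,0,0,0,0.01,20, 8,-85,0,0,0,0.02,20, 13,-130,0,0,0,0.028,20, 17,-175,10,0,0,0.028,20, 20,-215,20,0,0,0.028,20]' | tail -1
python3 -m creep '[1,-12,10,0,0,0,20,1,-12,15,0,0,0,20,1,-12,15,0,0,0,20]'|tail -1
python3 - <<'E'
from h import *
x,y=jig(-142,0); go(x,y,.165,J[2])
a=snap('scene','pics/s4.png');b=snap('side','pics/d4.png')
cr=lambda f,x,y:cv2.resize(cv2.imread(f)[y:y+125,x:x+100],None,fx=4,fy=4,interpolation=cv2.INTER_CUBIC)
cv2.imwrite('pics/m4.png',np.hstack([cr('pics/s4.png',335,130),cr('pics/d4.png',255,180)]))
E
```

```text
finger_force: 30.0
finger_force: 30.0
move [-1.1 -5.4  3.7] [ 0.001  0.003 -0.002] pos [0.4586 0.1445 0.1688] F [ 0.3  0.4 -1.5] w 0.0396 30.0 t 4.85
```

View pics/m4.png

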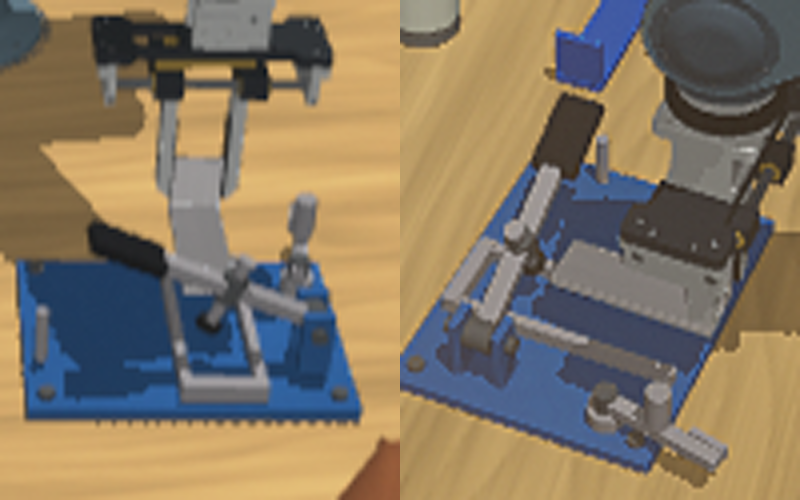

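The bracket hangs in line with the guide and clear of the handle and latch, with its base tip at right-panel (560,270). I'll correct y by 5 mm and lower it.

```bash
python3 -m creep '[-1,-5,0,0,0.003,0,20, -1,-5,10,0,0.003,0,20, -1,-5,22,0,0.003,0,20, -1,-5,34,0,0.003,0,20, -1,-5,34,0,0.003,0,20]' | tail -1
python3 -c "
from h import *
x,y=jig(-142,0); go(x,y,.128,J[2])"
```

```text
finger_force: 30.0
move [1.  0.  5.5] [ 0.001  0.002 -0.002] pos [0.4572 0.1502 0.1335] F [-0.4  0.3 -0.4] w 0.0395 30.0 t 5.45
```

```bash
python3 -m creep '[0,0,2,0,0,0,20, 0,0,4,0,0,0,20, 0,0,5,0,0,0,20, 0,0,5,0,0,0,20]' | grep -E "pos|force"
python3 -c "
from h import *
x,y=jig(-76,0); go(x,y,.128,J[2])"
```

```text
tool_pos: [0.459, 0.1504, 0.1313]
wrist_force: [0.4, 0.7, -1.3]
finger_force: 30.0
move [65.2  0.4  3.5] [-0.    -0.003 -0.002] pos [0.459  0.1504 0.1313] F [ 0.4  0.7 -1.3] w 0.0397 30.0 t 5.85
```

```bash
python3 -m creep '[10,0,1,0,0,0,20, 22,0,1,0,0,0,20, 34,0,1,0,0,0,20, 46,0,1,0,0,0,20, 52,0,1,0,0,0,20]' | grep -E "pos|force"
python3 -m creep '[3,0,0,0,0,0,20, 6,0,0,0,0,0,20, 8,0,0,0,0,0,20, 10,0,0,0,0,0,20, 10,0,0,0,0,0,20]' | grep -E "pos|force"
python3 -c "
from h import *
x,y=jig(-76,0); go(x,y,.128,J[2])"
```

```text
tool_pos: [0.5122, 0.143, 0.1305]
wrist_force: [0.2, 0.3, -0.2]
finger_force: 30.0
tool_pos: [0.5204, 0.1419, 0.1304]
wrist_force: [-0.7, 0.0, -2.4]
finger_force: 30.0
move [3.3 0.4 2.4] [-0.    -0.003 -0.002] pos [0.5204 0.1419 0.1304] F [-0.7  0.  -2.4] w 0.0398 30.0 t 6.85
```

```bash
python3 -m creep '[0,0,1,0,0,0,20, 0,0,2,0,0,0,20, 0,0,2,0,0,0,20]' | grep -E "pos|wrist_force"
python3 -m creep '[1,0,0,0,0,0,20, 2,0,0,0,0,0,20, 3,0,0,0,0,0,20, 3,0,0,0,0,0,20]' | grep -E "pos|wrist_force"
```

```text
tool_pos: [0.5201, 0.1419, 0.1281]
wrist_force: [-0.7, -0.4, -2.2]
tool_pos: [0.5234, 0.1415, 0.1283]
wrist_force: [0.3, -0.7, -1.8]
```

```bash
python3 -m creep '[0,0,1,0,0,0,20, 0,0,2,0,0,0,20, 0,0,2,0,0,0,20]' | grep -E "pos|wrist_force"
python3 -m creep '[1,0,0,0,0,0,20, 2,0,0,0,0,0,20, 3,0,0,0,0,0,20, 3,0,0,0,0,0,20]' | grep -E "pos|wrist_force"
```

```text
tool_pos: [0.5235, 0.1415, 0.1272]
wrist_force: [-2.7, 0.0, 4.9]
tool_pos: [0.5243, 0.1415, 0.1271]
wrist_force: [-14.8, 0.5, 16.0]
```

```bash
python3 -m creep '[0,0,0,0,0,0,80, 0,0,0,0,0,0,80, 0,0,0,0,0,0,80, 0,0,0,0,0,0,80, 0,0,0,0,0,0,80]' | grep -E "pos|force|width"
python3 -m creep '[-2,0,-10,0,0,0,80, -2,0,-40,0,0,0,80, -2,0,-80,0,0,0,80, -2,0,-80,0,0,0,80, -2,0,-80,0,0,0,80]' | grep -E "pos|force|width"
python3 - <<'E'
from h import *
x,y=jig(-135.3,82.8); print(x,y);go(x,y,.165,J[2])
go(.4775,.2306,.165,J[2])
a=snap('scene','pics/s5.png');b=snap('side','pics/d5.png')
cr=lambda f,x,y:cv2.resize(cv2.imread(f)[y:y+100,x:x+100],None,fx=4,fy=4,interpolation=cv2.INTER_CUBIC)
cv2.imwrite('pics/m5.png',np.hstack([cr('pics/s5.png',335,150),cr('pics/d5.png',250,200)]))
E
```

```text
tool_pos: [0.5264, 0.1411, 0.1263]
wrist_force: [-0.4, -0.0, 0.8]
grip_width: 0.0742
finger_force: 0.0
tool_pos: [0.5246, 0.1414, 0.2079]
wrist_force: [-0.7, -0.4, -0.8]
grip_width: 0.0753
finger_force: 0.0
0.47602527135260464 0.23111814920456303
move [-60.6 -82.2  42.6] [-0.001 -0.006 -0.002] pos [0.5246 0.1414 0.2079] F [-0.7 -0.4 -0.8] w 0.0753 0.0 t 9.25
move [-59.1 -81.9  42.6] [-0.001 -0.006 -0.002] pos [0.5246 0.1414 0.2079] F [-0.7 -0.4 -0.8] w 0.0753 0.0 t 9.25
```

View pics/m5.png

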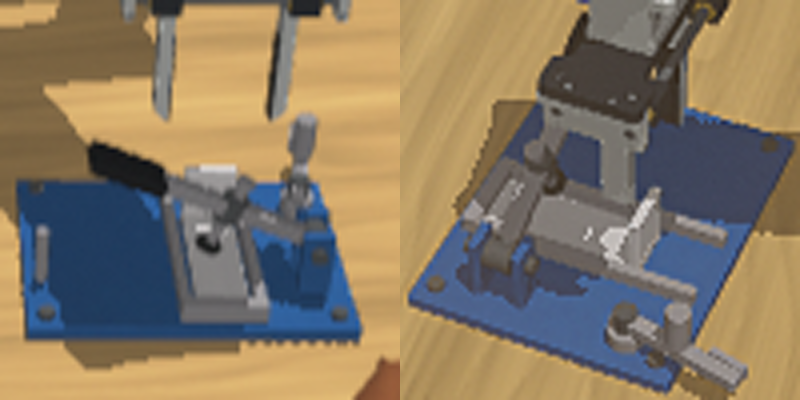

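The bracket is seated, with its flange at right-panel (645,235), and the latch knob is at (678,325). Next I'll move over to the knob.

```bash
python3 -m creep '[-25,-34,0,0,0,0,80, -50,-68,0,0,0,0,80, -60,-82,0,0,0,0,80, -60,-82,20,0,0,0,80, -60,-82,40,0,0,0,80]' >/dev/null
python3 -m creep '[0,0,19,0,0,0,80, 0,0,19,0,0,0,20, 0,0,19,0,0,0,10, 0,0,19,0,0,0,10, 0,0,19,0,0,0,10]' | grep -E "pos|force|width"
python3 -m creep '[0,0,0,0,0,0,10, 0,0,0,0,0,0,10, 0,0,0,0,0,0,10, 0,0,0,0,0,0,10, 0,0,0,0,0,0,10]' | grep -E "pos|force|width"
```

```text
tool_pos: [0.4766, 0.2309, 0.1481]
wrist_force: [0.1, 1.4, -0.3]
grip_width: 0.0467
finger_force: 0.0
tool_pos: [0.4761, 0.2309, 0.1473]
wrist_force: [-0.3, 0.1, 1.4]
grip_width: 0.0174
finger_force: 30.0
```

```bash
python3 -m creep '[-0.7,8.7,0,0,0,0,10, 0.8,19,0,0,0,0,10, 4.9,28.7,0,0,0,0,10, 11.2,37.1,0,0,0,0,10, 19.3,43.6,0,0,0,0,10]' | grep -E "pos|force|width"
python3 -m creep '[7.6,3.7,0,0,0,0,10, 14,5.5,0,0,0,0,10, 19,6.1,0,0,0,0,10, 22,6.2,0,0,0,0,10, 22,6.2,0,0,0,0,10]' | grep -E "pos|force|width"
python3 -c "
from h import *
x,y=jig(-94,33); go(x,y,.148,J[2])"
```

```text
tool_pos: [0.4879, 0.1864, 0.1475]
wrist_force: [-5.3, 10.2, 6.3]
grip_width: 0.0175
finger_force: 30.0
tool_pos: [0.509, 0.176, 0.1474]
wrist_force: [-6.7, 0.8, 6.5]
grip_width: 0.0174
finger_force: 30.0
move [ 1.2 -0.4 -0.6] [ 0.001  0.002 -0.001] pos [0.509  0.176  0.1474] F [-6.7  0.8  6.5] w 0.0174 30.0 t 11.85
```

Now push on to the stop.

```bash
python3 -m creep '[1,0,0,0,0,0,10, 2,0,0,0,0,0,10, 2.5,0,0,0,0,0,10, 2.5,0,0,0,0,0,10]' | grep -E "pos|t_force"
python3 -m creep '[0.7,0,0,0,0,0,10, 1.5,0,0,0,0,0,10, 1.5,0,0,0,0,0,10]' | grep -E "pos|t_force"
```

```text
tool_pos: [0.5109, 0.1756, 0.1474]
wrist_force: [-7.2, 0.2, 9.3]
tool_pos: [0.5124, 0.1752, 0.1474]
wrist_force: [-8.2, 0.0, 9.3]
```

```bash
python3 -m creep '[1,0,0,0,0,0,10, 2,0,0,0,0,0,10, 2,0,0,0,0,0,10]' | grep -E "pos|t_force"
python3 - <<'E'
from h import *
b=snap('side','pics/d6.png');a=snap('scene','pics/s6.png')
cr=lambda f,x,y:cv2.resize(cv2.imread(f)[y:y+100,x:x+100],None,fx=4,fy=4,interpolation=cv2.INTER_CUBIC)
cv2.imwrite('pics/m6.png',np.hstack([cr('pics/s6.png',335,150),cr('pics/d6.png',250,200)]))
E
```

```text
tool_pos: [0.5142, 0.1749, 0.1473]
wrist_force: [-9.0, -1.3, 9.3]
```

View pics/m6.png

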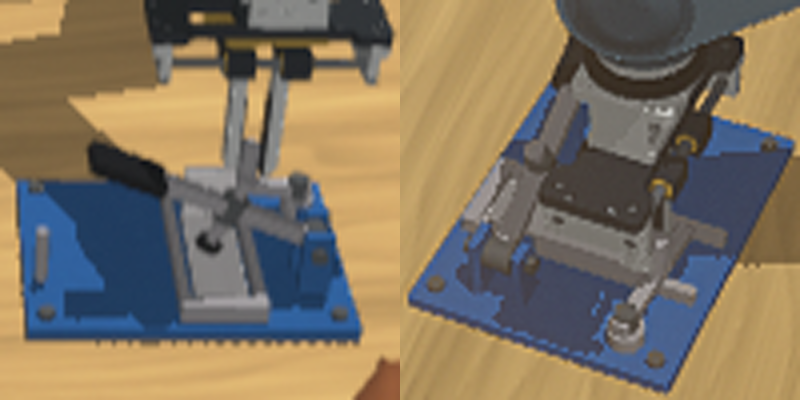

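The latch is nearly shut, with its hinge at right-panel (630,318), but the fingers hide its exact angle. I'll release it and push the knob from behind with closed fingers, so contact gives the angle.

```bash
python3 -m creep '[0,0,0,0,0,0,35, 0,0,0,0,0,0,35, 0,0,0,0,0,0,35, 0,0,-20,0,0,0,35, 0,0,-40,0,0,0,35]' | grep -E "pos|t_force|width"
python3 -m creep '[-15,0,0,0,0,0,0, -30,0,0,0,0,0,0, -35,0,0,0,0,0,0, -35,0,0,0,0,0,0, -35,0,0,0,0,0,0]' | grep -E "pos|t_force|width"
python3 -c "
from h import *
snap('side','pics/d7.png');snap('scene','pics/s7.png')
x,y=jig(-116,33); go(x,y,.150,J[2])"
```

```text
tool_pos: [0.5156, 0.1748, 0.1869]
wrist_force: [0.2, -0.9, 0.3]
grip_width: 0.0331
tool_pos: [0.4818, 0.1797, 0.1872]
wrist_force: [0.7, -0.4, -0.2]
grip_width: 0.0004
move [ 6.4 -0.4 37.3] [-0.    -0.004 -0.002] pos [0.4819 0.1797 0.1872] F [-0.5  0.2  0.4] w 0.0006 0.0 t 14.05
```

```bash
python3 -m creep '[0,0,15,0,0,0,0, 0,0,37,0,0,0,0, 0,0,37,0,0,0,0, 3,0,37,0,0,0,0, 5,0,37,0,0,0,0]' | grep -E "pos|t_force"
python3 -m creep '[2,0,0,0,0,0,0, 4,0,0,0,0,0,0, 4,0,0,0,0,0,0]' | grep -E "pos|t_force"
python3 -m creep '[2,0,0,0,0,0,0, 4,0,0,0,0,0,0, 4,0,0,0,0,0,0]' | grep -E "pos|t_force"
```

```text
tool_pos: [0.4875, 0.1791, 0.1513]
wrist_force: [-0.8, -0.4, -0.3]
tool_pos: [0.4906, 0.1785, 0.1507]
wrist_force: [-0.1, 0.1, 1.7]
tool_pos: [0.4931, 0.1781, 0.15]
wrist_force: [-7.6, -0.4, 5.8]
```

```bash
python3 -m creep '[1,0,0,0,0,0,0, 2,0,0,0,0,0,0, 2,0,0,0,0,0,0]' | grep -E "pos|t_force"
python3 -c "
from h import *
p=observe()['tool_pos'];d=(p[0]-J[0])*1e3,(p[1]-J[1])*1e3;c,s=np.cos(J[2]),np.sin(J[2]);print(c*d[0]+s*d[1],-s*d[0]+c*d[1])"
```

```text
tool_pos: [0.4937, 0.178, 0.1499]
wrist_force: [-13.7, -0.0, 11.4]
-110.60215560685523 32.59129620563408
```

The latch is hard against its stop, as contact came at jig x = -110.6 against -111 expected. Next I'll lift and go over the paddle.

```bash
python3 -m creep '[-6,0,0,0,0,0,0, -6,0,-30,0,0,0,0, -6,0,-70,0,0,0,0, -6,0,-110,0,0,0,0, -6,0,-110,0,0,0,0]' >/dev/null
python3 -m creep '[20,22,0,0,0,0,0, 50,55,0,0,0,0,0, 80,85,0,0,0,0,0, 110,112,0,0,0,0,0, 116,118,0,0,0,0,0]' | grep -E "pos|t_force"
python3 -m creep '[0,0,0,0,0,0,0]' >/dev/null
python3 -c "
from h import *
x,y=jig(0,-85); go(x,y,.153,J[2])"
```

```text
tool_pos: [0.5906, 0.0428, 0.2599]
wrist_force: [0.1, 0.3, -0.0]
move [ -2.1  -1.4 106.7] [-0.    -0.002 -0.004] pos [0.5891 0.045  0.2597] F [-0.2  0.7 -0.3] w 0.0006 0.0 t 16.55
```

```bash
python3 -m creep '[-2,-1,10,0,0,0,0, -2,-1,22,0,0,0,0, -2,-1,35,0,0,0,0, -2,-1,48,0,0,0,0, -2,-1,60,0,0,0,0]' | grep -E "pos|t_force"
python3 -m creep '[0,0,10,0,0,0,0, 0,0,20,0,0,0,0, 0,0,28,0,0,0,0, 0,0,35,0,0,0,0, 0,0,35,0,0,0,0]' | grep -E "pos|t_force"
python3 -c "
from h import *
x,y=jig(0,-85); go(x,y,.153,J[2])"
```

```text
tool_pos: [0.587, 0.0473, 0.1998]
wrist_force: [-1.1, -1.4, 4.9]
tool_pos: [0.5877, 0.0461, 0.1655]
wrist_force: [-1.5, -3.7, 8.7]
move [-0.4 -0.4 12.5] [ 0.002 -0.004 -0.001] pos [0.5877 0.0461 0.1655] F [-1.5 -3.7  8.7] w 0.0003 3.9 t 17.55
```

```bash
python3 -m creep '[0,0,3,0,0,0,0, 0,0,6,0,0,0,0, 0,0,9,0,0,0,0, 0,0,10,0,0,0,0, 0,0,10,0,0,0,0]' | grep -E "pos|t_force"
for i in 1 2 3; do python3 -m creep '[0,0,0,0,0,0,0]' | grep -E "pos|t_force"; done
```

```text
tool_pos: [0.5878, 0.0456, 0.1566]
wrist_force: [-3.4, -6.4, 10.1]
tool_pos: [0.5878, 0.0457, 0.1567]
wrist_force: [-4.9, -5.9, 11.1]
tool_pos: [0.5878, 0.0456, 0.1567]
wrist_force: [-4.3, -6.0, 11.0]
tool_pos: [0.5878, 0.0457, 0.1567]
wrist_force: [-4.4, -6.8, 11.6]
```

```bash
python3 -m creep '[0,0,1,0,0,0,0, 0,0,2,0,0,0,0, 0,0,3,0,0,0,0, 0,0,3.5,0,0,0,0, 0,0,3.5,0,0,0,0]' | grep -E "pos|t_force"
python3 -m creep '[0,0,0,0,0,0,0, 0,0,0,0,0,0,0]' | grep -E "pos|t_force|rot"
python3 - <<'E'
from h import *
b=snap('side','pics/d8.png');a=snap('scene','pics/s8.png')
for c,n in((a,'scene'),(b,'side')):
    print(n,[np.round(proj(c,[*jig(*q[:2]),q[2]/1e3]),1).tolist() for q in((0,-132,56),(17,-115,56),(17,-55,56),(-17,-55,56),(-94,33,72))])
cr=lambda f,x,y:cv2.resize(cv2.imread(f)[y:y+100,x:x+100],None,fx=4,fy=4,interpolation=cv2.INTER_CUBIC)
cv2.imwrite('pics/m8.png',np.hstack([cr('pics/s8.png',335,150),cr('pics/d8.png',250,195)]))
E
```

```text
tool_pos: [0.5878, 0.0455, 0.1534]
wrist_force: [-5.2, -7.1, 12.7]
tool_pos: [0.5878, 0.0455, 0.1534]
eef_rot: [[0.991, -0.136, 0.003], [-0.136, -0.991, -0.004], [0.004, 0.004, -1.0]]
wrist_force: [-5.6, -7.4, 11.6]
scene [[345.4, 207.1], [351.5, 210.5], [372.0, 210.6], [370.9, 204.0], [397.2, 185.8]]
side [[305.4, 213.9], [297.8, 216.0], [289.2, 229.3], [299.9, 232.7], [312.6, 258.6]]
```

View pics/m8.png

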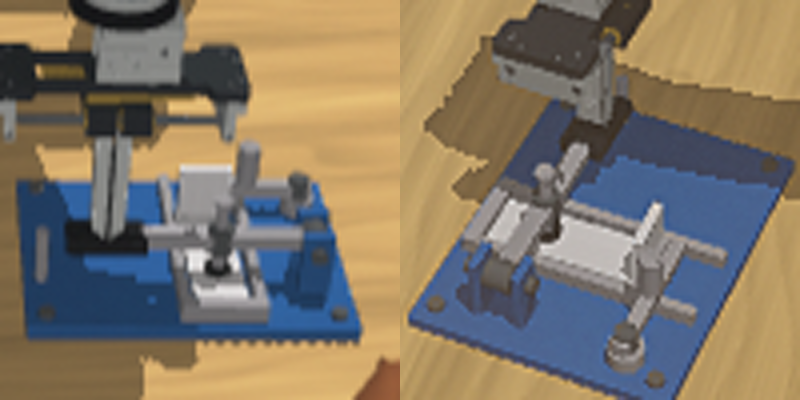

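The handle is level: the paddle edge at left-panel (66,240) matches the predicted (66,242), and the fingertips are at about 56 mm. The latch is shut across behind the flange, with the knob at (249,147) against a predicted (249,143), and the foot is on the base.

```bash
python3 -c "
from cell import finish_job
print(finish_job())"
```

```text
the job is handed in; nothing more can be done
None
```

The job is handed in: the bracket is home against the back stop, the latch is shut behind its flange, and the arm is holding the handle level (fingertips at about 56 mm, 12 N) with the foot on the base; I did not see the verdict.

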